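# Close up the valve modules and hold the link plug ready over them

## Task

Push the loose valve module along its channel until it butts flush against the fixed module with no gap left, and let go of it. Then pick up the four-pin link plug by its rib, lift it over the row of parts bins and stop with it level about one centimetre above the two modules, each pin over its socket, without touching them; finish while still holding it there. Do not disturb the bins or the oil bottle.

Things in the scene. Friction and masses are not known exactly. Their poses are not given: they have to be found in the camera images.
- rail: fixed aluminium channel, 260 long (x) x 80 wide (y); floor 8 mm thick; low lips along the sides, 63 apart, 14 mm high over the bench. Origin: centre of its underside. At its +x end: dark end stop (42 mm high over the bench) and, bolted against it, the fixed grey module (50 x 60 x 45, at x = 50 to 100 mm, top 53 mm over the bench). The loose module stands in the open rest, toward -x
- seam (a point): middle of the fixed module's top edge on its -x face, which the loose module must butt against: rail x = 50, y = 0, 53 mm over the bench; axes as the rail's (x along the channel, z up). Once the modules are butted, the link plug belongs centred over this point, long side along the channel
- module: loose grey module, twin of the fixed one: 50 (x, along the channel) x 60 (y) x 45 mm high, 0.18-0.35 kg, on the channel floor, 1.5 mm play at each lip, 20 to 60 mm short of the fixed one. Origin: centre of its underside; butted flush it is 25 mm to -x of the seam. Top of each module: two sockets, 14 mm wide and deep, at x = 0, y = +-15 mm from its centre
- plug: link plug standing on its pins: black plate 90 (x) x 50 (y) x 8 mm, four steel pins below, 8 mm thick, 12 long, at x = +-25, y = +-15 mm; grip rib on top, 60 long (x), 16 wide (y), 32 high. Origin: centre between the pin tips; plate underside 12, plate top 20, rib top 52 mm above it. 0.14-0.28 kg. Half-turn symmetric: fits either way round
- bin_screws: blue open parts bin, 154 (x) x 106 (y) x 64 mm high, loose, one of the row of two standing between the link plug (right) and the channel (left). Origin: centre of its underside
- bin_washers: yellow open parts bin, same size, the other one of the row; the two may be swapped. Origin: centre of its underside
- oil_bottle: white bottle with a red spout, 55 mm across, 190 mm high, loose, standing at the far right of the row of bins, beyond the plug. Origin: centre of its underside
Mind the look-alikes: they are no part of the job. What is shaped like the module but red or yellow is not meant.

How it is judged:
By the outcome, as a careful person would: the job done as asked, in the order asked, and still so for the second after the job is handed in, while the arm keeps its last pose, push and grip.
It also fails if it takes over 64 s, if anything falls off the work surface, if the arm or the gripper's body presses on something with over 40 N, if the wrist force passes 120 N, or if a joint passes its speed limit or range.

## Robot

A 6-joint arm with a two-finger parallel gripper is mounted at the origin on a cart in front of the work surface, level with it; the furniture and walls round the work are solid. World frame = base frame: x ahead of the robot, y to its left, z up, the work surface at z = 0. Lengths are in mm, angles in rad, forces in N, time in s.
With the tool pointing down it reaches from about 325 to 900 mm from the base axis. Payload 3.5 kg.
Tool frame: the origin (TCP) lies between the finger pads; the fingertips stand 11 mm ahead of it and the grasp point (between the pads) lies 8 mm behind it; z points along the fingers, y is the line along which they close (so a half turn about z gives the same grasp; the last joint's range is limited). The gripper opens to 85 mm and grips with 20 to 120 N. Pads are 22 mm wide; open, the fingers measure 114 mm over their backs; the gripper's body (76 mm by 85 mm) begins 54 mm behind the grasp point. The pads swing forward as they close: fully open they stand 13 mm farther back than shut.
Start: joints at [-1.346, 0.276, -0.026, 1.268, 0, 1.467], TCP at [201.213, -591.722, 242.313] pointing down, gripper open.
Joint ranges: [-3.12, 3.12], [-0.85, 1.88], [-1.08, 1.24], [-1.95, 2.15], [-1.57, 1.53], [-3.14, 3.14]. Speed limits (rad/s): [2.57, 2.57, 3.14, 3.14, 3.14, 3.14].

## Interface

Orientations are given as a rotation vector (axis times angle).
In Python, from rig import r, viewer, finder gives the robot as it stands.
- The arm moves only by the tool move_arm, never from a script. Its argument "commands" is a list of rows, each a list of 3 entries, a list of its own where there are three numbers: the finger opening in mm, from 0 to 85.4, then the shift along the tool's x, y, z in mm, then the turn, a rotation vector about the tool's x, y, z in rad. In form: [[gripper, [tx, ty, tz], [wx, wy, wz]], ...]. A call has 1 to 5 rows; each row is the pose to reach, as a shift and turn from the pose commanded when the call began, along the tool's axes at that moment; what a row does not reach only later rows make up. A row lasts 1/10 s, in which the tool goes at most 50 mm and 8.59 degrees, less where a joint would pass 70% of its speed; a pose out of reach is approached as far as the arm can. A call with a gripper value outside its range is refused whole. The fingers move at their own pace and stop on an object; "grip_force" is the grip in N (left out, the last holds). Time passes only in rows, so rows that repeat a pose let the fingers close. It gives the time, the measured TCP pose, the force, the opening and the grip force at its end, in the units of the state.
- r.state(): the state, without advancing time (a new reading comes with each control period).
- viewer.camera(name): name is "scene" or "top"; returns a dict with "color" (384x512x3 uint8, blue, green, red), "z_map" (384x512 float32, mm along the optical axis (not along the pixel's ray), 0 where there is no reading), "fx", "fy", "cx", "cy" (pixels), "rvec" (rotation vector, rad) and "tvec" (3), from world to camera coordinates, as OpenCV has them. Camera axes: x right, y down, z forward; pixel columns grow to the right and rows downward; lengths in mm; the calibration is good to about 2 mm. A picture is of the moment at which its call begins.
- r.finish_job(): hands the job in; it is judged then, once.
Trained networks look in a picture, given as the dict that the camera call returned (one of the last four; its "shot" number tells which), for a name from the list of things; names that differ only in an ending like _2 or _b are one class to them, and where a whole thing is asked for, a point or a joint stands for the part that bears it (a point fixed in the world has none). Each returns a list of dicts, best first, with "p" (0 to 1); they miss things now and then, are a little off and sometimes report something else, mostly with a low value. They report only what shows in the picture. A call takes as long as a camera call. They do not tell look-alikes from the thing itself.
- finder.find_in(picture, thing): "position" ([row, column] in pixels, amid what is visible of it).
- finder.cut_out(picture, thing): "pixels" (384x512 bool, what is visible of it) and "position" ([row, column] in pixels, amid what is visible of it).
The state is a dict: "clock": time; "joint_positions": joint angles; "qvel": joint speeds; "effort": joint torques, N m; "ee_pos": TCP position; "eef_rot": TCP orientation; "force": force on the tool from outside, world axes, zero at the start; "wrist_torque": the same for the moment, N m; "opening": opening from 0.0 (shut) to 1.0 (fully open); "grasp_force": force on a finger pad.
Only numpy, scipy, OpenCV 4.12 (cv2) and the standard library are available. Lean on these libraries where they do the work, as an engineer would, in place of code of your own. Each camera call takes 0.05 s, during which the arm holds its last target. There are 200 camera calls.

## Working session

There is one attempt and no reset: what is moved stays moved. The work goes in short steps, Python scripts to look and compute and a tool call to move; the robot and the scene stay as the last step left them, time stands still between calls to the robot, and variables do not carry over. Pictures are saved under pics/ and viewed, at most 10 in all, crops included, and the job is handed in when it is done.

Besides the shell and the picture viewer there is one more tool, called after ">>>" in YAML: its name, and indented under it one key for each argument. move_arm: Moves the arm, as the interface text tells. Its arguments: {"type":"object","properties":{"commands":{"type":"array","items":{"type":"array"}},"grip_force":{"type":"number"}},"required":["commands"]}

```bash
mkdir -p pics; ls
cat > h.py <<'E'
import numpy as np, cv2
from rig import r, viewer, finder
def cloud(p):
    z=p["z_map"];v,u=np.mgrid[:z.shape[0],:z.shape[1]]
    P=np.stack([(u-p["cx"])/p["fx"]*z,(v-p["cy"])/p["fy"]*z,z],-1)
    R=cv2.Rodrigues(np.array(p["rvec"],float))[0]
    W=(P-np.array(p["tvec"],float).reshape(3))@R
    W[z<=0]=np.nan
    return W
E
python3 - <<'E'
from h import *
s=r.state();print(s)
ims=[]
for n in("scene","top"):
    p=viewer.camera(n);ims.append(p["color"]);W=cloud(p)
    np.savez(f"{n}.npz",W=W,c=p["color"])
    R=cv2.Rodrigues(np.array(p["rvec"],float))[0];print(n,-R.T@np.array(p["tvec"]).reshape(3),R[2],p["fx"])
    for t in["rail","module","plug","bin_screws","bin_washers","oil_bottle"]:
        for d in finder.cut_out(p,t)[:3]:
            m=d["pixels"];q=W[m];q=q[~np.isnan(q[:,0])]
            np.save(f"m_{n}_{t}.npy",m) if d is not None and d["p"]>.5 else 0
            print(t,round(d["p"],2),np.round(d["position"]),m.sum(),np.round(np.median(q,0)) if len(q) else None,np.round(np.percentile(q,[2,98],axis=0)).tolist() if len(q) else None)
    cv2.imwrite(f"pics/{n}0.png",p["color"])
E
```

```text
pics
{'clock': 0.0, 'joint_positions': array([-1.34641744e+00,  2.77128057e-01, -2.78993563e-02,  1.26798944e+00,
       -1.18803342e-05,  1.46741262e+00]), 'qvel': array([-1.23357778e-03, -1.32393855e-03, -1.51862984e-06, -2.54702434e-04,
        6.62799332e-04, -3.69357511e-04]), 'effort': array([ 3.67313660e-04, -4.45506585e+01,  2.95202780e+01,  1.63229078e-02,
       -3.79197252e-05, -1.60477498e-06]), 'ee_pos': array([ 201.03089906, -590.98596309,  241.15403206]), 'eef_rot': array([-3.09731392e+00, -5.12185335e-01,  2.29351883e-04]), 'force': array([-0.04454806, -0.14195259, -0.00731599]), 'wrist_torque': array([ 0.00358264, -0.00440632, -0.0136083 ]), 'grasp_force': 0.0, 'opening': 1.0002847152600907}
scene [-278.44896845  571.55663801  638.14857183] [ 0.74849238 -0.44766234 -0.48924185] 460.7951962506581
rail 0.96 [267. 184.] 2254 [459. 298.  10.] [[379.0, 256.0, 2.0], [615.0, 332.0, 54.0]]
module 0.95 [280. 134.] 1195 [439. 415.  38.] [[418.0, 380.0, 1.0], [485.0, 445.0, 47.0]]
module 0.79 [253. 264.] 752 [395. 140.  40.] [[379.0, 108.0, 4.0], [441.0, 165.0, 47.0]]
module 0.
[... 604 characters left out ...]
 12.] [[384.0, 244.0, 2.0], [634.0, 326.0, 57.0]]
module 0.89 [232. 150.] 344 [453. 409.  44.] [[424.0, 380.0, 17.0], [485.0, 438.0, 50.0]]
module 0.79 [214. 186.] 331 [498. 285.  52.] [[473.0, 257.0, 20.0], [523.0, 316.0, 60.0]]
module 0.51 [244. 237.] 300 [416. 131.  45.] [[385.0, 103.0, 27.0], [445.0, 157.0, 51.0]]
plug 0.92 [218. 367.] 429 [ 492. -280.   22.] [[451.0, -317.0, 3.0], [536.0, -249.0, 57.0]]
bin_screws 0.69 [244. 286.] 1701 [419. -24.   6.] [[344.0, -71.0, -4.0], [495.0, 30.0, 67.0]]
bin_washers 0.76 [188. 276.] 1581 [594.  -1.   8.] [[517.0, -49.0, -3.0], [663.0, 53.0, 67.0]]
oil_bottle 0.59 [154. 317.] 320 [ 690. -125.  101.] [[673.0, -159.0, 19.0], [719.0, -105.0, 161.0]]
```

Run:
```python
import cv2,numpy as np
a=cv2.imread("pics/scene0.png")[120:340,60:460];b=cv2.imread("pics/top0.png")[120:290,110:430]
a=cv2.resize(a,None,fx=1.5,fy=1.5);b=cv2.resize(b,(600,270))if 0 else cv2.resize(b,None,fx=1.6,fy=1.6)
w=max(a.shape[1],b.shape[1])
f=lambda i:cv2.copyMakeBorder(i,0,0,0,w-i.shape[1],cv2.BORDER_CONSTANT)
cv2.imwrite("pics/v1.png",np.vstack([f(a),f(b)]))
```

```text
(no output)
```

View pics/v1.png

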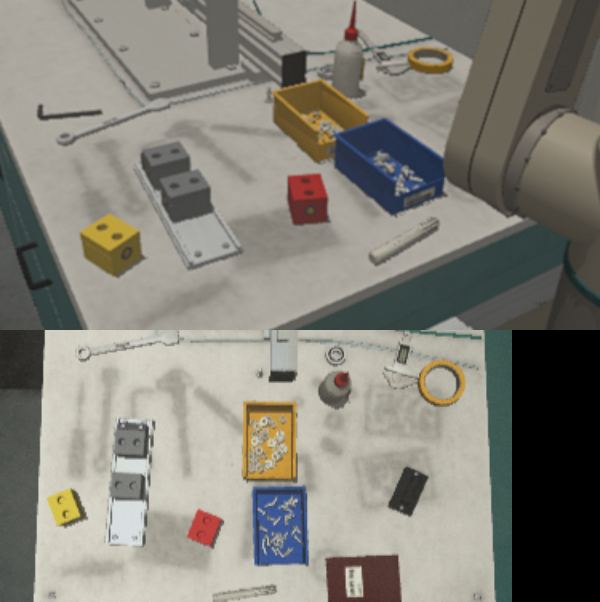

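The view shows the loose grey module nearest the robot in the channel (top px ~186,214), the fixed one behind it, the two bins, the plug on the right (top px ~367,218). The red and yellow blocks are look-alikes. Next I fit the poses.

Run:
```python
import numpy as np,cv2
def rect(q):
    (c,s,a)=cv2.minAreaRect(q[:,:2].astype(np.float32));return np.round(c,1),np.round(s,1),round(a,2)
for n in("scene","top"):
    d=np.load(n+".npz");W=d["W"].reshape(-1,3);C=d["c"].reshape(-1,3).astype(int)
    ok=~np.isnan(W[:,0]);W=W[ok];C=C[ok]
    x,y,z=W.T
    roi=(x>360)&(x<680)&(y>230)&(y<350)
    b=(abs(x-300)<500)&(z<15)&(z>-15)&(y<-150)&(y>-400)&(x>300)&(x<600)&(C.min(1)>120)
    print(n,"bench z",np.median(z[b]) if b.any() else None)
    q=W[roi&(z>4)&(z<18)];print("rail",len(q),rect(q),np.median(q[:,2]))
    t=W[roi&(z>46)&(z<62)]
    H,e=np.histogram(t[:,0],bins=np.arange(440,680,6));print(dict(zip(e.astype(int).tolist(),H.tolist())))
    t0=t[t[:,0]<528];print("mod",len(t0),rect(t0),np.median(t0[:,2])); t1=t[t[:,0]>=528];print("fix",len(t1),rect(t1),np.median(t1[:,2]))
    e=W[roi&(z>33)&(z<46)&(x>590)];print("stop?",len(e),rect(e) if len(e) else "")
    pr=(x>420)&(x<570)&(y<-220)&(y>-350)
    for lo,hi in((10,30),(40,62)):
        q=W[pr&(z>lo)&(z<hi)]; 
        if len(q)>5:print("plug",lo,len(q),rect(q),np.median(q,0))
W=np.load("top.npz")["W"];m=np.load("m_top_plug.npy");q=W[m];print("plugmask",rect(q[~np.isnan(q[:,0])]))
# tall things
x,y,z=W.reshape(-1,3).T
for lo in(70,120,180,250):
    k=(z>lo)&(x>350)&(x<1000)&(abs(y)<500);print(lo,k.sum(),np.round(np.nanpercentile(W.reshape(-1,3)[k],[0,50,100],axis=0)).tolist() if k.any() else"")
```

```text
scene bench z -0.31610593330041475
rail 1623 (array([507.9, 289. ]), array([ 80. , 262.4]), 87.28) 9.094845165958741
{440: 0, 446: 0, 452: 0, 458: 0, 464: 5, 470: 93, 476: 56, 482: 46, 488: 43, 494: 33, 500: 58, 506: 52, 512: 47, 518: 32, 524: 2, 530: 0, 536: 0, 542: 0, 548: 0, 554: 47, 560: 59, 566: 45, 572: 43, 578: 18, 584: 43, 590: 47, 596: 39, 602: 35, 608: 12, 614: 0, 620: 0, 626: 0, 632: 0, 638: 0, 644: 0, 650: 0, 656: 0, 662: 0, 668: 0}
mod 467 (array([497.9, 288.5]), array([61. , 56.5]), 87.08) 53.14296095667171
fix 388 (array([583.4, 283.5]), array([60.9, 55. ]), 87.4) 53.173461294685794
stop? 17 (array([608.7, 289.9]), array([46.1, 31.4]), 88.16)
top bench z 0.6452260235371803
rail 1215 (array([520.6, 290.1]), array([318.1, 119.5]), 0.11) 9.118646625700896
{440: 0, 446: 0, 452: 0, 458: 0, 464: 0, 470: 26, 476: 34, 482: 30, 488: 27, 494: 25, 500: 28, 506: 37, 512: 38, 518: 27, 524: 0, 530: 0, 536: 0, 542: 0, 548: 0, 554: 7, 560: 36, 566: 35, 572: 29, 578: 23, 584: 23, 590: 36, 596: 38, 602: 36, 608: 8, 614: 1, 620: 1, 626: 0, 632: 0, 638: 0, 644: 0, 650: 0, 656: 0, 662: 0, 668: 0}
mod 272 (array([498.2, 287.1]), array([60.3, 50.3]), 86.6) 53.408313601313466
fix 273 (array([591.7, 281.5]), array([60.7, 65.1]), 85.25) 53.26863754385355
stop? 84 (array([608.8, 280.6]), array([60.8, 35.9]), 85.77)
plug 10 315 (array([ 504.1, -279. ]), array([114.7, 119.1]), 78.49) [ 490.72011154 -279.71271374   20.87031025]
plug 40 107 (array([ 492.8, -283.3]), array([17.3, 58.6]), 63.13) [ 491.68533555 -282.30180044   52.50127011]
plugmask (array([ 495. , -285.2]), array([51.3, 95. ]), 65.21)
70 5429 [[354.0, -500.0, 70.0], [968.0, -51.0, 229.0], [1000.0, 74.0, 481.0]]
120 3801 [[685.0, -500.0, 120.0], [970.0, -238.0, 244.0], [1000.0, 74.0, 481.0]]
180 3215 [[695.0, -500.0, 180.0], [970.0, -287.0, 264.0], [1000.0, 74.0, 481.0]]
250 1715 [[943.0, -500.0, 250.0], [970.0, -397.0, 350.0], [974.0, 48.0, 481.0]]
```

```bash
cat >> h.py <<'E'
from scipy.spatial.transform import Rotation as Ro
def go(x,y,z,yaw_deg):
    s=r.state();R0=Ro.from_rotvec(s["eef_rot"]);a=np.radians(yaw_deg)
    Rt=Ro.from_matrix(np.array([[np.cos(a),np.sin(a),0],[np.sin(a),-np.cos(a),0],[0,0,-1.]]))
    X=R0.as_matrix();print("t",round(s["clock"],2),"pos",np.round(s["ee_pos"],1),"yaw",round(np.degrees(np.arctan2(X[1,0],X[0,0])),2),"F",np.round(s["force"],1),"j",np.round(s["joint_positions"],2))
    d=R0.inv().apply(np.array([x,y,z])-s["ee_pos"]);w=(R0.inv()*Rt).as_rotvec()
    print("shift",np.round(d,1),"turn",np.round(w,3))
E
python3 -c "
from h import *
go(470,-100,240,100);go(430,293,120,177)"
```

```text
t 0.7 pos [ 201.2 -591.7  242.4] yaw 18.78 F [-0.3  0.4 -0.7] j [-1.35  0.28 -0.03  1.27  0.    1.47]
shift [ 412.8 -379.     2.3] turn [ 0.     0.    -1.418]
t 0.7 pos [ 201.2 -591.7  242.4] yaw 18.78 F [-0.3  0.4 -0.7] j [-1.35  0.28 -0.03  1.27  0.    1.47]
shift [ 501.4 -764.   122.3] turn [ 0.     0.    -2.761]
```

>>> move_arm:
  commands:
    - [30, [413, -379, 0], [0, 0, -1.418]]
    - [30, [413, -379, 0], [0, 0, -1.418]]
    - [30, [413, -379, 0], [0, 0, -1.418]]
    - [30, [413, -379, 0], [0, 0, -1.418]]
    - [30, [413, -379, 0], [0, 0, -1.418]]

```text
clock: 1.2
ee_pos: [321.8, -370.7, 242.5]
eef_rot: [2.691, 1.619, 0.0]
force: [0.8, -0.1, 0.8]
opening: 0.349
grasp_force: 0.0
```

```bash
python3 -c "
from h import *
go(470,-100,240,100);go(425,293,240,177)"
```

```text
t 1.2 pos [ 321.8 -370.7  242.5] yaw 62.07 F [ 0.8 -0.1  0.8] j [-0.99  0.04 -0.31  1.22  0.    1.07]
shift [308.6   4.2   2.5] turn [ 0.001  0.    -0.662]
t 1.2 pos [ 321.8 -370.7  242.5] yaw 62.07 F [ 0.8 -0.1  0.8] j [-0.99  0.04 -0.31  1.22  0.    1.07]
shift [ 634.8 -219.7    2.3] turn [ 0.000e+00  1.000e-03 -2.006e+00]
```

>>> move_arm:
  commands:
    - [30, [309, 4, 0], [0, 0, -0.662]]
    - [30, [309, 4, 0], [0, 0, -0.662]]
    - [30, [309, 4, 0], [0, 0, -0.662]]
    - [30, [309, 4, 0], [0, 0, -0.662]]
    - [30, [309, 4, 0], [0, 0, -0.662]]

```text
clock: 1.7
ee_pos: [443.1, -151.9, 242.8]
eef_rot: [2.021, 2.404, 0.0]
force: [1.4, -0.8, -0.3]
opening: 0.352
grasp_force: 0.0
```

```bash
python3 -c "
from h import *
go(425,293,240,177)"
```

```text
t 1.7 pos [ 443.1 -151.9  242.8] yaw 99.9 F [ 1.4 -0.8 -0.3] j [-0.47 -0.   -0.35  1.22 -0.    0.93]
shift [441.3  58.7   2.5] turn [ 0.000e+00  1.000e-03 -1.346e+00]
```

>>> move_arm:
  commands:
    - [30, [441, 59, 0], [0, 0, -1.346]]
    - [30, [441, 59, 0], [0, 0, -1.346]]
    - [30, [441, 59, 0], [0, 0, -1.346]]
    - [30, [441, 59, 0], [0, 0, -1.346]]
    - [30, [441, 59, 0], [0, 0, -1.346]]

```text
clock: 2.2
ee_pos: [433.0, 98.1, 242.8]
eef_rot: [0.996, 2.978, 0.001]
force: [1.1, -0.4, -0.4]
opening: 0.352
grasp_force: 0.0
```

```bash
python3 -c "
from h import *
go(425,293,200,177)"
```

```text
t 2.2 pos [433.   98.1 242.8] yaw 143.0 F [ 1.1 -0.4 -0.4] j [ 0.08 -0.05 -0.39  1.22 -0.    0.72]
shift [123.7 150.8  42.8] turn [ 0.001  0.001 -0.593]
```

>>> move_arm:
  commands:
    - [30, [124, 151, 43], [0, 0, -0.593]]
    - [30, [124, 151, 43], [0, 0, -0.593]]
    - [30, [124, 151, 43], [0, 0, -0.593]]
    - [30, [124, 151, 43], [0, 0, -0.593]]
    - [30, [124, 151, 43], [0, 0, -0.593]]

```text
clock: 2.7
ee_pos: [425.2, 296.0, 198.0]
eef_rot: [-0.078, -3.139, -0.002]
force: [-0.3, -0.2, -0.7]
opening: 0.35
grasp_force: 0.0
```

```bash
python3 -c "
from h import *
go(425,293,35,177)"
```

```text
t 2.7 pos [425.2 296.  198. ] yaw 177.14 F [-0.3 -0.2 -0.7] j [ 0.48  0.12 -0.32  1.14  0.    0.53]
shift [ -0.2  -3.3 163. ] turn [ 0.001 -0.001  0.002]
```

>>> move_arm:
  commands:
    - [30, [0, -3, 50], [0, 0, 0]]
    - [30, [0, -3, 100], [0, 0, 0]]
    - [30, [0, -3, 140], [0, 0, 0]]
    - [30, [0, -3, 163], [0, 0, 0]]
    - [30, [0, -3, 163], [0, 0, 0]]

```text
clock: 3.2
ee_pos: [422.9, 286.1, 32.9]
eef_rot: [-0.094, -3.133, 0.007]
force: [-0.4, -1.0, 1.2]
opening: 0.354
grasp_force: 0.0
```

Run:
```python
from h import *
s=r.state();print(s["ee_pos"],s["force"])
p=viewer.camera("scene");i=cv2.resize(p["color"][190:310,100:300],None,fx=3.5,fy=3.5);cv2.imwrite("pics/v2.png",i)
go(455,291.6,35,177)
```

```text
[422.89043881 286.13085651  32.9467142 ] [-0.37790911 -1.04419041  1.16963876]
t 3.25 pos [424.8 287.2  35.2] yaw 176.58 F [ 0.6 -0.   0.8] j [ 0.47  0.29 -0.5   0.78 -0.    0.53]
shift [-29.8   6.2   0. ] turn [-0.002 -0.003 -0.007]
```

View pics/v2.png

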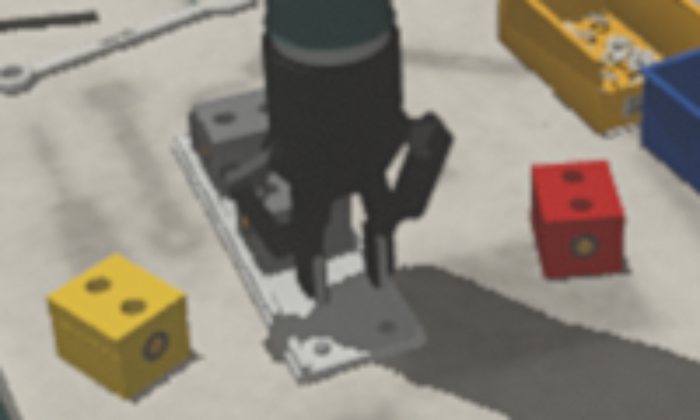

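>>> move_arm:
  commands:
    - [30, [-15, 4, 0], [0, 0, -0.01]]
    - [30, [-27, 4, 0], [0, 0, -0.01]]
    - [30, [-32, 4, 0], [0, 0, -0.01]]
    - [30, [-36, 4, 0], [0, 0, -0.01]]
    - [30, [-40, 4, 0], [0, 0, -0.01]]

```text
clock: 3.75
ee_pos: [465.3, 289.9, 36.7]
eef_rot: [-0.076, -3.138, -0.001]
force: [-4.5, 0.4, 3.1]
opening: 0.35
grasp_force: 2.0
```

```bash
python3 -c "
from h import *
go(497,288.8,35,177)"
```

```text
t 3.75 pos [465.3 289.9  36.7] yaw 177.21 F [-4.5  0.4  3.1] j [ 0.44  0.34 -0.43  0.81  0.    0.49]
shift [-31.7   0.4   1.7] turn [ 0.    -0.002  0.004]
```

Contact, as predicted. Push on gently.

>>> move_arm:
  commands:
    - [30, [-6, 0, 0], [0, 0, 0]]
    - [30, [-12, 0, 0], [0, 0, 0]]
    - [30, [-17, 0, 0], [0, 0, 0]]
    - [30, [-22, 0, 0], [0, 0, 0]]
    - [30, [-26, 0, 0], [0, 0, 0]]

```text
clock: 4.25
ee_pos: [492.9, 288.7, 36.2]
eef_rot: [0.077, 3.14, -0.0]
force: [-3.8, 0.2, 1.5]
opening: 0.353
grasp_force: 1.5
```

>>> move_arm:
  commands:
    - [30, [-2, 0, 0], [0, 0, 0]]
    - [30, [-4, 0, 0], [0, 0, 0]]
    - [30, [-5, 0, 0], [0, 0, 0]]

```text
clock: 4.55
ee_pos: [497.6, 288.5, 36.2]
eef_rot: [0.077, 3.14, -0.0]
force: [-2.0, -0.4, 0.6]
opening: 0.349
grasp_force: 1.0
```

>>> move_arm:
  commands:
    - [30, [-1, 0, 0], [0, 0, 0]]
    - [30, [-2, 0, 0], [0, 0, 0]]
    - [30, [-2, 0, 0], [0, 0, 0]]

```text
clock: 4.85
ee_pos: [498.9, 288.4, 36.2]
eef_rot: [-0.077, -3.14, 0.0]
force: [-3.5, 0.5, 1.0]
opening: 0.351
grasp_force: 1.7
```

>>> move_arm:
  commands:
    - [30, [-1, 0, 0], [0, 0, 0]]
    - [30, [-2, 0, 0], [0, 0, 0]]
    - [30, [-2, 0, 0], [0, 0, 0]]

```text
clock: 5.15
ee_pos: [498.9, 288.4, 36.2]
eef_rot: [-0.076, -3.136, -0.0]
force: [-7.9, 0.7, 5.9]
opening: 0.354
grasp_force: 4.0
```

>>> move_arm:
  commands:
    - [30, [-2, 0, 0], [0, 0, 0]]
    - [30, [-3, 0, 0], [0, 0, 0]]
    - [30, [-3, 0, 0], [0, 0, 0]]

```text
clock: 5.45
ee_pos: [498.9, 288.4, 36.2]
eef_rot: [-0.074, -3.13, -0.001]
force: [-14.8, 2.6, 11.8]
opening: 0.352
grasp_force: 7.4
```

>>> move_arm:
  commands:
    - [30, [3, 0, 0], [0, 0, 0]]
    - [30, [15, 0, 0], [0, 0, 0]]
    - [30, [35, 0, 0], [0, 0, 0]]
    - [30, [60, 0, 0], [0, 0, 0]]
    - [30, [60, 0, -30], [0, 0, 0]]

```text
clock: 5.95
ee_pos: [437.4, 288.5, 62.3]
eef_rot: [-0.074, -3.131, 0.009]
force: [-0.3, 0.5, -1.3]
opening: 0.35
grasp_force: 0.0
```

```bash
python3 -c "
from h import *
go(440,200,230,165)"
```

```text
t 5.95 pos [437.4 288.5  62.3] yaw 177.27 F [-0.3  0.5 -1.3] j [ 0.46  0.27 -0.45  0.86 -0.    0.51]
shift [  -5.2  -89.3 -167.2] turn [-0.007 -0.009  0.214]
```

>>> move_arm:
  commands:
    - [30, [0, 0, -50], [0, 0, 0]]
    - [30, [0, 0, -100], [0, 0, 0]]
    - [30, [0, -15, -150], [0, 0, 0]]
    - [60, [0, -60, -170], [0, 0, 0.1]]
    - [85, [0, -110, -170], [0, 0, 0.2]]

```text
clock: 6.45
ee_pos: [443.3, 182.4, 241.9]
eef_rot: [0.39, 3.104, 0.006]
force: [1.0, -0.1, 0.3]
opening: 0.682
grasp_force: 0.0
```

```bash
python3 -c "
from h import *
go(470,-50,230,153);go(492,-282,200,153)"
```

```text
t 6.45 pos [443.3 182.4 241.9] yaw 165.68 F [ 1.  -0.1  0.3] j [ 0.26  0.01 -0.34  1.21 -0.    0.51]
shift [ -83.2 -218.6   11.7] turn [0.007 0.012 0.221]
t 6.45 pos [443.3 182.4 241.9] yaw 165.68 F [ 1.  -0.1  0.3] j [ 0.26  0.01 -0.34  1.21 -0.    0.51]
shift [-161.5 -438.1   41.5] turn [0.007 0.012 0.221]
```

Check the push and re-measure the seam and plug on the way, with the arm out of view.

>>> move_arm:
  commands:
    - [85, [-160, -438, 0], [0, 0, 0.22]]
    - [85, [-160, -438, 0], [0, 0, 0.22]]
    - [85, [-160, -438, 0], [0, 0, 0.22]]
    - [85, [-160, -438, 0], [0, 0, 0.22]]
    - [85, [-160, -438, 0], [0, 0, 0.22]]

```text
clock: 6.95
ee_pos: [465.0, -69.4, 237.0]
eef_rot: [0.729, 3.052, -0.002]
force: [1.6, 0.2, 0.2]
opening: 0.995
grasp_force: 0.0
```

Run:
```python
from h import *
out=[]
for n in("scene","top"):
    p=viewer.camera(n);W=cloud(p);np.savez(n+"1.npz",W=W,c=p["color"])
    out.append(p["color"][190:290,110:250] if n=="scene" else p["color"][150:270,130:270])
    w=W.reshape(-1,3);x,y,z=w.T
    k=(x>440)&(x<680)&(y>230)&(y<340)&(z>49)&(z<58)
    q=w[k];print(n,len(q),cv2.minAreaRect(q[:,:2].astype(np.float32)),np.median(q[:,2]))
    # robust axis edges with yaw -2.8
    for a in(-2.6,-3.0):
        a=np.radians(a);u=q[:,0]*np.cos(a)+q[:,1]*np.sin(a);v=-q[:,0]*np.sin(a)+q[:,1]*np.cos(a)
        print(np.round(np.percentile(u,[0,1,99,100]),1),np.round(np.percentile(v,[0,1,50,99,100]),1))
    H,e=np.histogram(q[:,0],bins=np.arange(500,620,4));print(H.tolist())
a,b=[cv2.resize(i,(560,400) if j==0 else (467,400)) for j,i in enumerate(out)]
a=cv2.resize(a,(420,300));b=cv2.resize(b,(350,300))
cv2.imwrite("pics/v3.png",np.hstack([a,b]))
go(492,-282,200,153)
```

```text
scene 682 ((558.6082763671875, 285.0754089355469), (60.93152618408203, 105.894775390625), 86.97492218017578) 53.32863998550883
[492.  494.  594.9 598.1] [279.4 280.2 311.  340.3 340.8]
[490.  491.9 592.6 595.9] [283.5 284.2 314.7 344.  344.4]
[0, 11, 42, 32, 34, 30, 28, 19, 15, 28, 35, 26, 27, 28, 27, 32, 19, 32, 23, 19, 15, 20, 32, 26, 25, 24, 23, 10, 0]
top 453 ((559.4864501953125, 284.0348205566406), (60.67958450317383, 100.58613586425781), 86.98053741455078) 53.26019910462915
[495.9 496.8 596.1 596.3] [278.6 279.  309.8 338.6 339.6]
[493.6 494.6 593.7 594.1] [282.6 282.9 313.4 342.4 343.3]
[0, 0, 14, 15, 23, 27, 17, 12, 14, 16, 16, 15, 21, 26, 18, 14, 18, 28, 16, 13, 10, 17, 19, 15, 16, 23, 24, 6, 0]
t 7.05 pos [466.  -72.7 237. ] yaw 152.66 F [-0.   0.1 -0.5] j [-0.29  0.   -0.36  1.21 -0.    0.19]
shift [-119.  -173.9   38. ] turn [-0.002  0.006 -0.006]
```

View pics/v3.png

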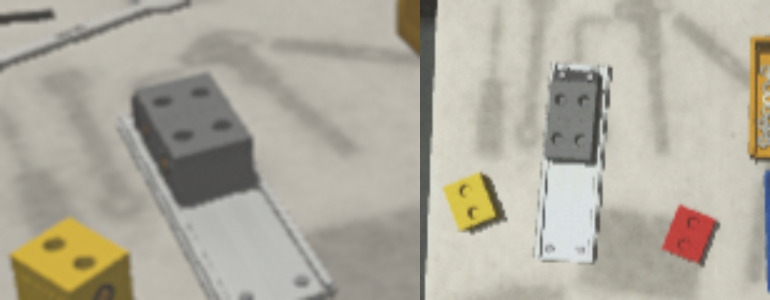

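The modules are butted into one 100 mm block (centre ≈ 559, 285; yaw −3°). Next I measure the plug from both views.

Run:
```python
from h import *
for n in("scene","top"):
    d=np.load(n+"1.npz");w=d["W"].reshape(-1,3);x,y,z=w.T
    pr=(x>425)&(x<560)&(y<-220)&(y>-345)
    for lo,hi in((15,25),(47,60)):
        q=w[pr&(z>lo)&(z<hi)]
        if len(q)>5:
            c,s,a=cv2.minAreaRect(q[:,:2].astype(np.float32));print(n,lo,len(q),np.round(c,1),np.round(s,1),round(a,1),np.round(np.median(q,0),1),np.round(q.mean(0),1))
            c2=q[:,:2]-q[:,:2].mean(0);e,v=np.linalg.eigh(c2.T@c2);print("pca",np.degrees(np.arctan2(v[1,1],v[0,1])))
```

```text
top 15 264 [ 492.5 -283.9] [50.7 90.4] 64.6 [ 490.5 -280.    21.1] [ 491.  -281.7   20.9]
pca 154.9348742161276
top 47 93 [ 492.3 -283.3] [16.6 60.1] 65.4 [ 491.4 -283.6   52.6] [ 492.2 -283.5   53. ]
pca 155.3832698949818
```

>>> move_arm:
  commands:
    - [85, [-50, -70, 0], [0, 0, 0]]
    - [85, [-75, -110, 0], [0, 0, 0]]
    - [85, [-100, -150, 10], [0, 0, 0]]
    - [85, [-119, -174, 30], [0, 0, 0]]
    - [85, [-119, -174, 38], [0, 0, 0]]

```text
clock: 7.55
ee_pos: [493.3, -280.0, 198.1]
eef_rot: [0.734, 3.051, -0.005]
force: [0.0, 0.6, -0.6]
opening: 0.993
grasp_force: 0.0
```

```bash
python3 -c "
from h import *
go(492.4,-283.6,37,155.2)"
```

```text
t 7.55 pos [ 493.3 -280.   198.1] yaw 152.95 F [ 0.   0.6 -0.6] j [-0.63  0.2  -0.22  1.15 -0.   -0.16]
shift [ -0.2  -3.3 161.1] turn [-0.002  0.004 -0.039]
```

>>> move_arm:
  commands:
    - [50, [0, -3.3, 40], [0, 0, -0.039]]
    - [50, [0, -3.3, 80], [0, 0, -0.039]]
    - [50, [0, -3.3, 110], [0, 0, -0.039]]
    - [50, [0, -3.3, 120], [0, 0, -0.039]]
    - [50, [0, -3.3, 120], [0, 0, -0.039]]

```text
clock: 8.05
ee_pos: [489.4, -277.1, 76.8]
eef_rot: [-0.668, -3.067, -0.002]
force: [0.3, -0.2, 0.1]
opening: 0.586
grasp_force: 0.0
```

```bash
python3 -c "
from h import *
go(492.4,-283.6,37,155.2)
for n in ('scene','top'):
    p=viewer.camera(n)
    for d in finder.cut_out(p,'plug')[:1]: print(n,d['p'],d['position'],d['pixels'].sum())
    if n=='scene': cv2.imwrite('pics/v4.png',cv2.resize(p['color'][140:320,230:430],None,fx=3,fy=3))
"
```

```text
t 8.05 pos [ 489.4 -277.1   76.8] yaw 155.43 F [ 0.3 -0.2  0.1] j [-0.63  0.31 -0.36  0.91 -0.   -0.2 ]
shift [-5.5 -4.7 39.8] turn [ 0.001 -0.003  0.004]
top 0.57 [227.3, 363.5] 207
```

View pics/v4.png

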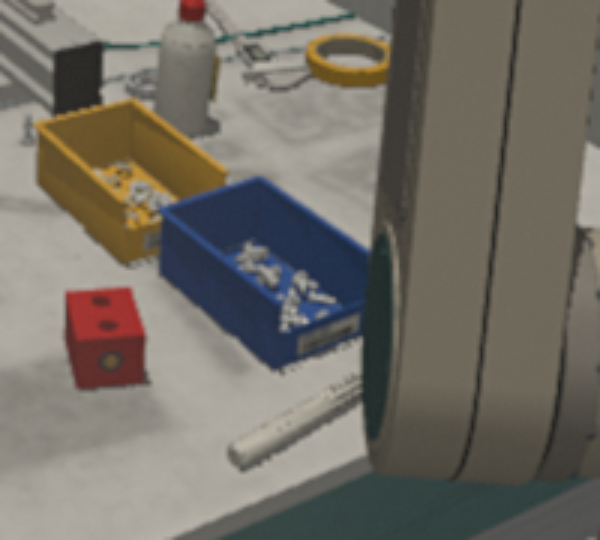

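The scene view is blocked by the arm, and the bins are undisturbed. I descend with the small correction.

>>> move_arm:
  commands:
    - [50, [-5.5, -4.7, 0], [0, 0, 0]]
    - [50, [-5.5, -4.7, 0], [0, 0, 0]]

```text
clock: 8.45
ee_pos: [495.1, -287.0, 79.9]
eef_rot: [0.67, 3.066, -0.003]
force: [0.8, -0.8, 0.6]
opening: 0.584
grasp_force: 0.0
```

```bash
python3 -c "
from h import *
go(492.4,-283.6,37,155.2)"
```

```text
t 8.45 pos [ 495.1 -287.    79.9] yaw 155.35 F [ 0.8 -0.8  0.6] j [-0.64  0.32 -0.34  0.91 -0.   -0.21]
shift [ 4.   2.  42.9] turn [-0.001  0.004  0.003]
```

>>> move_arm:
  commands:
    - [50, [4, 2, 10], [0, 0, 0]]
    - [50, [4, 2, 20], [0, 0, 0]]
    - [50, [4, 2, 20], [0, 0, 0]]
    - [50, [4, 2, 20], [0, 0, 0]]

```text
clock: 8.85
ee_pos: [489.8, -281.2, 57.3]
eef_rot: [-0.67, -3.067, -0.001]
force: [0.2, -0.9, 0.3]
opening: 0.586
grasp_force: 0.0
```

```bash
python3 -c "
from h import *
go(492.4,-283.6,37,155.2)"
```

```text
t 8.85 pos [ 489.8 -281.2   57.3] yaw 155.37 F [ 0.2 -0.9  0.3] j [-0.64  0.33 -0.37  0.87 -0.   -0.21]
shift [-3.4 -1.1 20.3] turn [ 0.    -0.002  0.003]
```

>>> move_arm:
  commands:
    - [50, [0, 0, 0], [0, 0, 0]]
    - [50, [0, 0, 0], [0, 0, 0]]
    - [50, [0, 0, 0], [0, 0, 0]]

```text
clock: 9.15
ee_pos: [490.9, -282.0, 58.6]
eef_rot: [0.67, 3.069, -0.0]
force: [-0.7, 0.6, 0.0]
opening: 0.582
grasp_force: 0.0
```

```bash
python3 -c "
from h import *
go(492.4,-283.6,37,155.2)"
```

```text
t 9.15 pos [ 490.9 -282.    58.6] yaw 155.38 F [-0.7  0.6  0. ] j [-0.64  0.33 -0.37  0.87  0.   -0.21]
shift [-2.  -0.8 21.6] turn [-0.     0.001  0.003]
```

>>> move_arm:
  commands:
    - [50, [-1.5, -0.8, 8], [0, 0, 0]]
    - [50, [-1.5, -0.8, 16], [0, 0, 0]]
    - [50, [-1.5, -0.8, 21], [0, 0, 0]]
    - [50, [-1.5, -0.8, 21], [0, 0, 0]]
    - [50, [-1.5, -0.8, 21], [0, 0, 0]]

```text
clock: 9.65
ee_pos: [491.4, -283.0, 36.8]
eef_rot: [-0.67, -3.068, -0.001]
force: [-0.2, -0.5, 0.1]
opening: 0.589
grasp_force: 0.0
```

>>> move_arm:
  commands:
    - [14, [0, 0, 0], [0, 0, 0]]
    - [10, [0, 0, 0], [0, 0, 0]]
    - [10, [0, 0, 0], [0, 0, 0]]
    - [10, [0, 0, 0], [0, 0, 0]]
    - [10, [0, 0, 0], [0, 0, 0]]
  grip_force: 60

```text
clock: 10.15
ee_pos: [492.1, -283.5, 37.8]
eef_rot: [0.67, 3.068, -0.001]
force: [0.2, 1.1, 3.4]
opening: 0.174
grasp_force: 59.1
```

>>> move_arm:
  commands:
    - [10, [0, 0, -10], [0, 0, 0]]
    - [10, [0, 0, -30], [0, 0, 0]]
    - [10, [0, 0, -60], [0, 0, 0]]
    - [10, [0, 0, -95], [0, 0, 0]]
    - [10, [0, 0, -130], [0, 0, 0]]

```text
clock: 10.65
ee_pos: [490.7, -282.4, 168.0]
eef_rot: [-0.669, -3.067, -0.002]
force: [0.5, -0.5, -2.8]
opening: 0.174
grasp_force: 58.6
```

>>> move_arm:
  commands:
    - [10, [0, 0, -25], [0, 0, 0]]
    - [10, [0, 0, -30], [0, 0, 0]]
    - [10, [0, 0, -30], [0, 0, 0]]
    - [10, [0, 0, -30], [0, 0, 0]]

```text
clock: 11.05
ee_pos: [490.5, -282.3, 195.4]
eef_rot: [-0.669, -3.066, -0.002]
force: [-0.2, 0.1, -3.4]
opening: 0.175
grasp_force: 58.7
```

Run:
```python
from h import *
go(510,0,200,166);go(559,284.8,200,177)
print(r.state()["opening"],r.state()["grasp_force"])
a=viewer.camera("scene")["color"];b=viewer.camera("top")["color"]
cv2.imwrite("pics/v5.png",np.hstack([cv2.resize(a[60:260,230:430],(400,400)),cv2.resize(b[150:290,300:440],(400,400))]))
```

```text
t 11.05 pos [ 490.5 -282.3  195.4] yaw 155.38 F [-0.2  0.1 -3.4] j [-0.64  0.2  -0.22  1.15  0.   -0.21]
shift [ 99.9 264.8  -4.1] turn [ 0.001 -0.003 -0.185]
t 11.05 pos [ 490.5 -282.3  195.4] yaw 155.38 F [-0.2  0.1 -3.4] j [-0.64  0.2  -0.22  1.15  0.   -0.21]
shift [174.  544.1  -3.6] turn [ 0.001 -0.003 -0.377]
0.17542068589561322 58.67789626121521
```

View pics/v5.png

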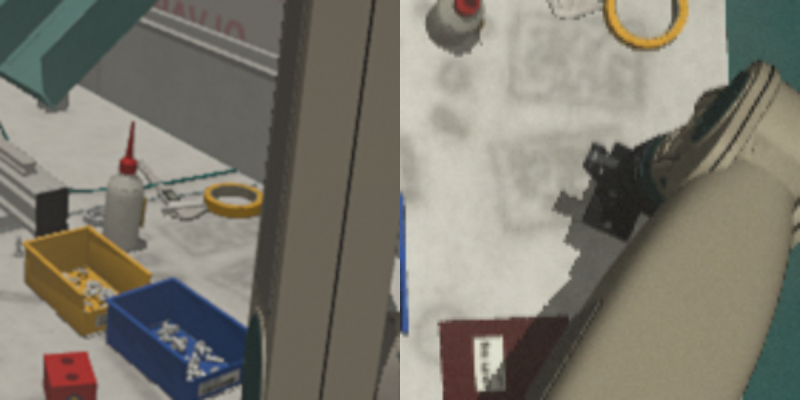

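The plug is held (3.4 N weight) and the bins are undisturbed. The teal object at the top of the scene view is new, so I check where it is.

Run:
```python
from h import *
for f in("scene","scene1"):
    w=np.load(f+".npz")["W"]
    q=w[60:115,230:285].reshape(-1,3);q=q[q[:,2]>150];print(f,len(q),np.round(np.nanpercentile(q,[1,50,99],axis=0)).tolist() if len(q) else "")
p=viewer.camera("scene");w=cloud(p);q=w[60:112,230:285].reshape(-1,3);q=q[q[:,2]>150];print(len(q),np.round(np.nanpercentile(q,[1,50,99],axis=0)).tolist())
q=w[80:112,245:260].reshape(-1,3);print(np.round(np.nanmedian(q,axis=0)))
w=np.load("top.npz")["W"].reshape(-1,3);x,y,z=w.T
k=(z>100)&(y>-450)&(y<500)&(x>550)&(x<940);print(k.sum(),np.round(np.percentile(w[k],[0,5,50,95,100],axis=0)).tolist())
```

```text
scene 1917 [[964.0, -324.0, 152.0], [1110.0, -232.0, 204.0], [1189.0, -151.0, 275.0]]
scene1 1927 [[964.0, -326.0, 152.0], [1111.0, -231.0, 204.0], [1188.0, -152.0, 276.0]]
1916 [[964.0, -325.0, 151.0], [1111.0, -232.0, 204.0], [1188.0, -153.0, 276.0]]
[ 987. -178.  158.]
1667 [[675.0, -154.0, 100.0], [694.0, -130.0, 101.0], [873.0, -9.0, 123.0], [933.0, 67.0, 243.0], [940.0, 74.0, 250.0]]
```

>>> move_arm:
  commands:
    - [10, [174, 544, 0], [0, 0, -0.377]]
    - [10, [174, 544, 0], [0, 0, -0.377]]
    - [10, [174, 544, 0], [0, 0, -0.377]]
    - [10, [174, 544, 0], [0, 0, -0.377]]
    - [10, [174, 544, 0], [0, 0, -0.377]]

```text
clock: 11.7
ee_pos: [520.9, -33.1, 196.2]
eef_rot: [-0.084, -3.139, -0.0]
force: [1.6, 0.1, -2.9]
opening: 0.175
grasp_force: 59.2
```

```bash
python3 -c "
from h import *
go(559,284.8,180,177)"
```

```text
t 11.7 pos [520.9 -33.1 196.2] yaw 176.95 F [ 1.6  0.1 -2.9] j [-0.19  0.13 -0.31  1.13  0.   -0.13]
shift [-21.1 319.4  16.2] turn [ 0.    -0.002 -0.001]
```

>>> move_arm:
  commands:
    - [10, [-21, 319, 0], [0, 0, 0]]
    - [10, [-21, 319, 0], [0, 0, 0]]
    - [10, [-21, 319, 0], [0, 0, 0]]
    - [10, [-21, 319, 0], [0, 0, 0]]
    - [10, [-21, 319, 0], [0, 0, 0]]

```text
clock: 12.2
ee_pos: [550.5, 215.1, 196.0]
eef_rot: [-0.083, -3.139, 0.001]
force: [1.0, -0.8, -1.9]
opening: 0.171
grasp_force: 59.2
```

```bash
python3 -c "
from h import *
go(559,284.8,150,177)"
```

```text
t 12.2 pos [550.5 215.1 196. ] yaw 176.98 F [ 1.  -0.8 -1.9] j [ 0.26  0.25 -0.17  1.16 -0.    0.32]
shift [-4.9 70.1 45.9] turn [-0.001 -0.002 -0.   ]
```

>>> move_arm:
  commands:
    - [10, [-4, 45, 0], [0, 0, 0]]
    - [10, [-5, 70, 15], [0, 0, 0]]
    - [10, [-5, 70, 46], [0, 0, 0]]
    - [10, [-5, 70, 65], [0, 0, 0]]
    - [10, [-5, 70, 65], [0, 0, 0]]

```text
clock: 12.7
ee_pos: [556.1, 281.9, 127.1]
eef_rot: [-0.082, -3.131, 0.006]
force: [0.0, 0.1, -3.4]
opening: 0.176
grasp_force: 59.2
```

>>> move_arm:
  commands:
    - [10, [0, 0, 0], [0, 0, 0]]
    - [10, [0, 0, 0], [0, 0, 0]]
    - [10, [0, 0, 0], [0, 0, 0]]
    - [10, [0, 0, 0], [0, 0, 0]]
    - [10, [0, 0, 0], [0, 0, 0]]

```text
clock: 13.2
ee_pos: [560.5, 282.9, 133.3]
eef_rot: [0.083, 3.139, 0.001]
force: [-0.5, 0.2, -1.8]
opening: 0.178
grasp_force: 59.3
```

```bash
cat > m.py <<'E'
from h import *
go(559,284.8,100.6,177)
out=[]
for n in("scene","top"):
    p=viewer.camera(n);W=cloud(p);out.append(p["color"])
    np.savez(n+"2.npz",W=W,c=p["color"],K=[p["fx"],p["fy"],p["cx"],p["cy"]],rv=p["rvec"],tv=p["tvec"])
    L=finder.cut_out(p,"plug")
    if L:
        m=L[0]["pixels"];q=W[m];q=q[~np.isnan(q[:,0])];print(n,L[0]["p"],L[0]["position"],m.sum())
        zs=np.histogram(q[:,2],bins=np.arange(50,150,4));print(zs[0].tolist())
import sys
cv2.imwrite(sys.argv[1],np.hstack([cv2.resize(out[0][180:280,120:240],(480,400)),cv2.resize(out[1][160:250,150:222],(320,400))]))
E
python3 m.py pics/v6.png
```

```text
t 13.2 pos [560.5 282.9 133.3] yaw 176.96 F [-0.5  0.2 -1.8] j [ 0.36  0.35 -0.16  1.06  0.    0.42]
shift [ 1.6  1.8 32.7] turn [ 0.001  0.001 -0.001]
scene 0.78 [204.8, 171.3] 534
[0, 0, 0, 0, 0, 0, 0, 0, 0, 0, 0, 3, 1, 0, 9, 53, 278, 18, 18, 18, 10, 21, 14, 18]
top 0.47 [200.3, 194.0] 60
[0, 0, 0, 0, 0, 0, 0, 0, 0, 0, 0, 0, 0, 0, 5, 20, 21, 13, 0, 0, 0, 0, 0, 0]
```

View pics/v6.png

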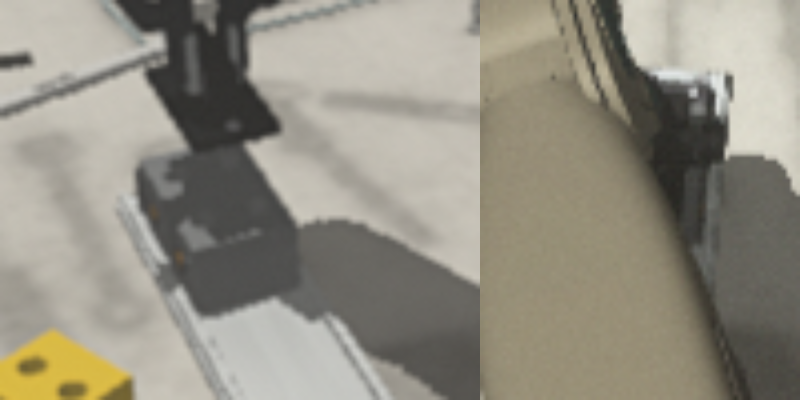

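```bash
cat > e.py <<'E'
import numpy as np
w=np.load("scene2.npz")["W"].reshape(-1,3)
from rig import r
s=r.state()["ee_pos"];print(s)
k=(np.abs(w[:,0]-s[0])<65)&(np.abs(w[:,1]-s[1])<45)&(np.abs(w[:,2]-(s[2]-17.6))<5);q=w[k]
A=np.c_[q[:,:2]-s[:2],np.ones(len(q))];c=np.linalg.lstsq(A,q[:,2],rcond=None)[0];print(len(q),"plane",c)
a=np.radians(-3.03);ex=np.array([np.cos(a),np.sin(a)]);ey=np.array([-ex[1],ex[0]])
d=q[:,:2]-[558.6,285.1];u=d@ex;v=d@ey
print("u",np.percentile(u,[0,1,3,97,99,100]).round(1))
for lo in range(-46,30,6):
    m=(u>=lo)&(u<lo+6)
    if m.sum()>3:print(lo,m.sum(),v[m].min().round(1),v[m].max().round(1))
for lo in range(-28,28,7):
    m=(v>=lo)&(v<lo+7)
    if m.sum()>3:print("v",lo,u[m].min().round(1),u[m].max().round(1))
E
python3 e.py
```

```text
[559.96549731 282.85274716 132.49156265]
345 plane [ 1.61930077e-02 -2.06486447e-02  1.15734224e+02]
u [-46.8 -45.1 -44.3  37.2  43.9  44.4]
-46 77 -26.5 22.9
-40 37 -24.5 22.9
-34 37 -26.0 22.1
-28 30 -25.3 22.9
-22 26 -26.0 22.7
-16 25 -26.2 24.0
-10 19 -24.6 22.7
-4 19 -25.1 22.9
2 19 -26.3 22.6
8 11 9.1 23.5
14 12 -25.6 22.4
20 7 12.9 22.8
26 8 12.9 23.1
v -28 -44.0 14.2
v -21 -46.8 5.8
v -14 -45.9 -13.3
v -7 -43.6 -25.7
v 0 -45.2 4.7
v 7 -45.0 44.4
v 14 -45.2 44.4
v 21 -43.4 43.6
```

>>> move_arm:
  commands:
    - [10, [0, 1.2, 10], [0, 0, 0]]
    - [10, [0, 1.2, 20], [0, 0, 0]]
    - [10, [0, 1.2, 26], [0, 0, 0]]
    - [10, [0, 1.2, 30], [0, 0, 0]]
    - [10, [0, 1.2, 31], [0, 0, 0]]

```text
clock: 13.9
ee_pos: [559.3, 283.8, 100.1]
eef_rot: [-0.083, -3.139, 0.001]
force: [0.1, -0.2, -2.7]
opening: 0.176
grasp_force: 59.3
```

>>> move_arm:
  commands:
    - [10, [0, 0, 0], [0, 0, 0]]
    - [10, [0, 0, 0], [0, 0, 0]]
    - [10, [0, 0, 0], [0, 0, 0]]
    - [10, [0, 0, 0], [0, 0, 0]]
    - [10, [0, 0, 0], [0, 0, 0]]

```text
clock: 14.4
ee_pos: [560.2, 284.2, 101.6]
eef_rot: [0.083, 3.14, 0.0]
force: [-0.8, -0.8, -3.6]
opening: 0.175
grasp_force: 59.3
```

```bash
python3 m.py pics/v7.png; python3 e.py
python3 - <<'E'
import numpy as np
w=np.load("scene1.npz")["W"].reshape(-1,3)
k=(abs(w[:,0]-559)<48)&(abs(w[:,1]-285)<28)&(abs(w[:,2]-53)<4);q=w[k];print(np.linalg.lstsq(np.c_[q[:,:2]-[559,285],np.ones(len(q))],q[:,2],rcond=None)[0])
E
```

```text
t 14.4 pos [560.2 284.2 101.6] yaw 176.98 F [-0.8 -0.8 -3.6] j [ 0.37  0.38 -0.19  1.    0.    0.42]
shift [1.2 0.6 1. ] turn [ 0.  0. -0.]
scene 0.8 [218.2, 173.2] 566
[5, 6, 0, 3, 1, 0, 9, 52, 264, 31, 16, 18, 18, 19, 15, 14, 75, 0, 0, 1, 0, 0, 0, 0]
top 0.49 [199.8, 195.8] 38
[0, 0, 0, 0, 0, 0, 1, 11, 14, 10, 2, 0, 0, 0, 0, 0, 0, 0, 0, 0, 0, 0, 0, 0]
[559.99091992 284.07934983 101.37209333]
331 plane [ 4.35169378e-03 -8.96760563e-03  8.39609371e+01]
u [-46.8 -46.1 -44.7  39.3  42.3  45.3]
-46 66 -24.4 23.8
-40 36 -24.4 24.0
-34 37 -24.8 24.2
-28 33 -24.4 24.2
-22 24 -24.1 23.8
-16 20 -25.3 23.7
-10 24 -24.7 24.5
-4 17 -24.1 23.3
2 12 -22.4 23.7
8 14 -24.2 24.2
14 6 12.9 22.0
20 8 13.7 23.6
26 11 13.5 23.7
v -28 -45.3 11.0
v -21 -43.6 5.5
v -14 -44.4 -19.7
v -7 -44.7 -27.4
v 0 -46.7 0.3
v 7 -46.8 45.3
v 14 -45.8 44.5
v 21 -46.2 42.9
[ 3.19898803e-03 -1.32450015e-03  5.33680940e+01]
```

View pics/v7.png

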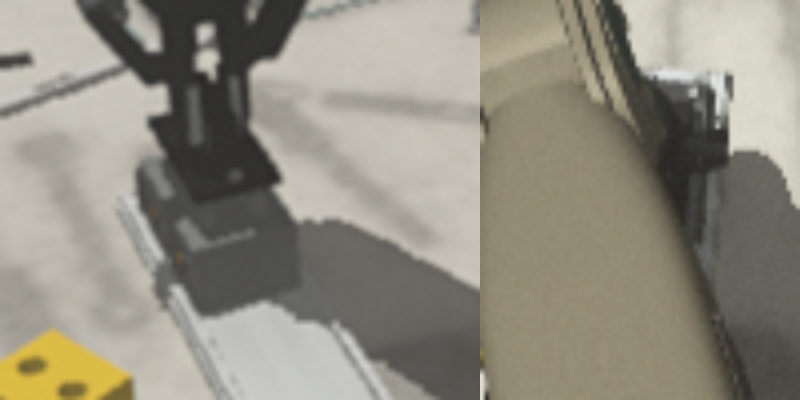

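The plug is level about 10.7 mm above the modules, centred within roughly 0.5 mm, and the hold is stable. Handing in.

```bash
python3 -c "
from h import *
print(r.finish_job())"
```

```text
the job is handed in; nothing more can be done
None
```

The job is handed in: the loose module is butted against the fixed one, and the gripper is holding the plug level about 10.7 mm above them, centred over the seam to about 1 mm by my measurements, with no sign of contact with the modules; bins and oil bottle looked undisturbed in the last views I had of them, before the carry over the bins.

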